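Fetch the sharpening stone from behind the bench clutter

TASK

The pale green sharpening stone is stored on edge in the wooden rack behind an oil can, a turned wooden mill and a steel lathe centre. First move those three across to the aluminium tray and stand them there, then lift the stone out and seat it on edge, fully down, in the slot of the honing holder, and then put each of the three back upright on the very pad of the rack where it stood. Do not tip any of the three over, and leave the wax jar, the bowl and the gouge alone.

Things in the scene. Friction and masses are not known exactly. Their poses are not given: they have to be found in the camera images.
- oil_can: Copper oil can standing upright, round about its z axis: cylinder 42 mm diameter from 0 to 52 mm height, then a narrow cone spout (14 mm wide at 61 mm) to 74 mm. Origin: centre of its underside, z up. About 0.2 kg. Grip it at 30 to 48 mm height. Starts on one of the rack's three pads.
- mill: Turned pale-wood mill standing upright, round about its z axis: foot 40 mm diameter to 12 mm height, straight body 32 mm diameter from 20 to 74 mm height, rounded top at 84 mm. Origin: centre of its underside, z up. About 0.2 kg. Grip it at 40 to 55 mm height. Starts on one of the rack's three pads.
- centre: Steel lathe centre standing upright, round about its z axis: cylinder 40 mm diameter from 0 to 48 mm height, then a cone to a point at 70 mm. Origin: centre of its underside, z up. About 0.4 kg. Grip it at 30 to 44 mm height. Starts on one of the rack's three pads.
- stone: Pale green flat sharpening stone standing on its long edge: 12 mm thick (its x), 160 mm long (its y), 75 mm high (its z, up). Origin: centre of its lower edge, 12 mm above the table at the start. About 0.3 kg. Grip it across its thickness near the middle, 10 to 20 mm below its top edge. Turned end for end it is the same.
- rack: Fixed wooden rack: board 130 (x) by 270 (y), 12 mm thick. Origin: centre of its underside on the table, z up. Stone slot along y at x = +15 mm, 15 wide, 166 long, between dark rails 10 mm thick, tops 38 mm above the table. In front, at x = -30, y = -90, 0, +90 mm, three grey felt pads 58 mm wide, flush with the board (12 mm up); on each stands one of the three things, within 5 mm of its middle.
- holder: Fixed honing holder: dark steel base 90 (x) by 210 (y), 10 mm thick, pale wooden slot on it. Origin: centre of its underside on the table, z up. Slot along y through the centre: 14.5 wide, 176 long, floor 10 mm above the table, straight walls to 32, then chamfers that widen the mouth to 29 mm at 44 mm above the table; end blocks reach 35. A seated stone's lower edge is 10 mm above the table.
- tray: Fixed low aluminium tray: 270 mm (x) by 130 mm (y), walls 5 mm thick and 12 mm high, floor top 5 mm above the table. Origin: centre of its underside on the table, z up. Room for the three things in a row along its x, about 80 mm apart.
- wax_jar: Bystander, leave alone: amber glass wax jar with a steel cap, 66 mm diameter, 65 mm high. Origin: centre of its underside.
- bowl: Bystander, leave alone: small turned wooden bowl, 100 mm across, 40 mm high. Origin: centre of its underside.
- gouge: Bystander, leave alone: turning gouge lying on the table, about 255 mm long along its x (wooden handle 22 mm thick to -x, steel blade to +x). Origin: at the brass ferrule in its middle, on the table.
Not all that is in view belongs to the job. Leave any blue look-alike of the holder alone.

How it is judged:
By the outcome, as a careful person would: the job done as asked, in the order asked, and still so for the second after the job is handed in, with the robot touching nothing.
It also fails if it takes over 131 s, if anything falls off the work surface, if the arm or the gripper's body presses on something with over 40 N, if the wrist force passes 120 N, or if a joint passes its speed limit or range.

ROBOT

A 6-joint arm with a two-finger parallel gripper is mounted at the origin on the work surface. World frame = base frame: x ahead of the robot, y to its left, z up, the work surface at z = 0. Lengths are in m, angles in rad, forces in N, time in s.
With the tool pointing down it reaches from about 0.3 to 0.875 m from the base axis. Payload 6.4 kg.
Tool frame: the origin (TCP) lies on the centre line of the jaws, within the pads' length; the fingertips stand 19 mm ahead of it and the grasp point (between the pads) is the TCP; z points along the fingers, y is the line along which they close (so a half turn about z gives the same grasp; the last joint's range is limited). The gripper opens to 85 mm and grips with 20 to 120 N. Pads are 22 mm wide; open, the fingers measure 114 mm over their backs; the gripper's body (76 mm by 85 mm) begins 54 mm behind the grasp point. The pads swing forward as they close: fully open they stand 13 mm farther back than shut.
Start: joints at [1.139, 0.181, 1.607, -0, 1.354, -0.206], TCP at [0.129, 0.56, 0.25] pointing down, gripper open.
Joint ranges: [-2.99, 2.99], [-0.89, 2.07], [0.3, 2.58], [-1.14, 4.28], [0, 2.63], [-3.12, 3.12]. Speed limits (rad/s): [2.57, 2.57, 3.01, 3.14, 3.14, 3.14].

INTERFACE

Orientations are given as a rotation vector (axis times angle).
In Python, from rig import env, eyes, job gives the robot as it stands.
- The arm moves only by the shell command python3 -m creep 'ROWS' [FORCE]. ROWS is a JSON object of lists of equal length, an entry for each row: "travel": the shift along the tool's x, y, z in units of 40 mm (1.0 is 40 mm), a list of three; "angular": the turn, a rotation vector about the tool's x, y, z in units of 6 degrees (1.0 is 6 degrees), a list of three; "hand": the finger opening in mm, from 0 to 85.4. A call has 1 to 20 rows; each row is the pose to reach, as a shift and turn from the pose commanded when the call began, along the tool's axes at that moment; what a row does not reach only later rows make up. A row lasts 1/10 s, in which the tool goes at most 50 mm and 8.59 degrees, less where a joint would pass 70% of its speed; a pose out of reach is approached as far as the arm can. A call with a gripper value outside its range is refused whole. The fingers move at their own pace and stop on an object; FORCE is the grip in N (left out, the last holds). Time passes only in rows, so rows that repeat a pose let the fingers close. It gives the time, the measured TCP pose, the force, the opening and the grip force at its end, in the units of the state.
- env.sense(): the state, without advancing time (a new reading comes with each control period).
- eyes.grab_frame(name): name is "scene" or "top" or "wrist"; returns a dict with "frame" (400x640x3 uint8, red, green, blue), "fovy" (degrees; the focal length in pixels is half the picture's height over the tangent of half this angle, whatever the lens; pixels are square), "cx", "cy" (the principal point, pixels), "eye" and "orientation" of the camera in the world; the wrist camera has in their place "mount" (4x4, takes a point from camera to tool coordinates, whose origin is the TCP and whose axes are the flange's). Camera axes: x right, y down, z forward; pixel columns grow to the right and rows downward; lengths in m; the calibration is good to about 2 mm. The wrist camera is an equidistant fisheye: a pixel r from the principal point sees the ray r / f radians off the axis. A picture is of the moment at which its call begins: read the wrist's pose just before it. There is no depth.
- job.job_done(): hands the job in; it is judged then, once.
The state is a dict: "t": time; "joints": joint angles; "joint_vel": joint speeds; "joint_efforts": joint torques, N m; "ee_pos": TCP position; "eef_rot": TCP orientation; "wrist_force": force on the tool from outside, world axes, zero at the start; "torque": the same for the moment, N m; "grip_width": opening from 0.0 (shut) to 1.0 (fully open); "gripper_force": force on a finger pad.
Only numpy, scipy, OpenCV 4.12 (cv2) and the standard library are available. Lean on these libraries where they do the work, as an engineer would, in place of code of your own. Each camera call takes 0.05 s, during which the arm holds its last target. There are 200 camera calls.

## Working session

There is one attempt and no reset: what is moved stays moved. The work goes in short steps, Python scripts to look and compute and a shell command to move; the robot and the scene stay as the last step left them, time stands still between calls to the robot, and variables do not carry over. Pictures are saved under pics/ and viewed, at most 14 in all, crops included, and the job is handed in when it is done.

```bash
ls; mkdir -p pics; python3 - <<'E'
from rig import env, eyes
import cv2
s=env.sense(); print({k:s[k] for k in('t','ee_pos','eef_rot','grip_width')})
for n in('scene','top','wrist'):
    d=eyes.grab_frame(n); cv2.imwrite(f'pics/{n}0.png',d['frame'][:,:,::-1]); print(n,{k:d[k] for k in d if k!='frame'})
E
```

```text
pics
{'t': 0.0, 'ee_pos': array([0.12848775, 0.55990301, 0.24937078]), 'eef_rot': array([-3.53839525e-01, -3.12107292e+00,  2.67194547e-03]), 'grip_width': 1.002668877596407}
scene {'fovy': 45.15932757298303, 'cx': 327.5173184226877, 'cy': 203.81356519892557, 'eye': array([0.83382488, 0.72181745, 1.18402472]), 'orientation': array([-0.67162464, -2.83255636,  0.76076568])}
top {'fovy': 54.07876436750035, 'cx': 316.4652783606423, 'cy': 200.68602425449268, 'eye': array([0.40042037, 0.11717693, 1.05927723]), 'orientation': array([-2.15803838,  2.16175517, -0.13941779])}
wrist {'fovy': 65.70646984690485, 'cx': 322.8218550734963, 'cy': 200.3765467757993, 'mount': array([[ 6.70325016e-04, -9.59365529e-01, -2.82165435e-01,
         7.26509944e-02],
       [ 9.99999608e-01,  4.79761743e-04,  7.44449351e-04,
         7.21381606e-04],
       [-5.78826864e-04, -2.82165824e-01,  9.59365474e-01,
        -1.22601402e-01],
       [ 0.00000000e+00,  0.00000000e+00,  0.00000000e+00,
         1.00000000e+00]])}
```

View pics/top0.png

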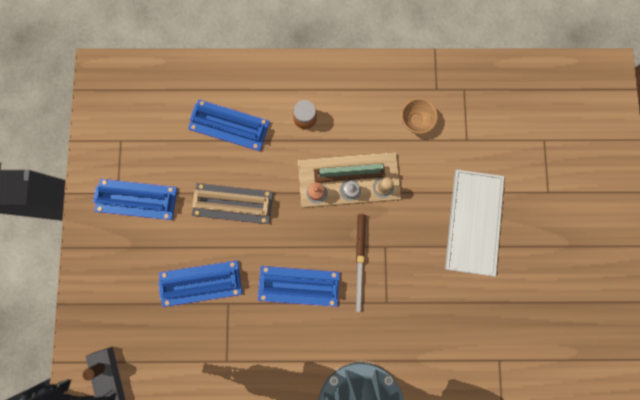

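View pics/scene0.png

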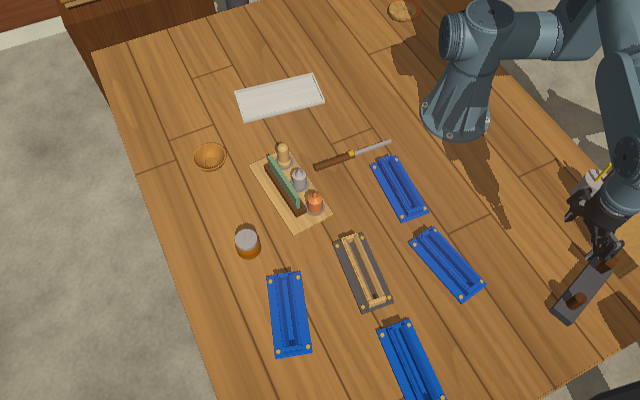

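View pics/wrist0.png

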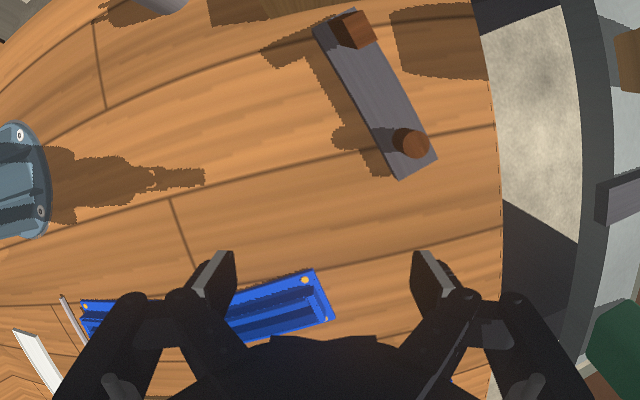

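Top view: oil can (316,190), centre (350,188), mill (384,185), stone (350,172), holder (232,203) and tray (475,222). The gouge lies below the rack, and there are four blue look-alikes. In the scene view the same things are at (315,200), (299,178), (283,152), (284,187), (362,270) and (280,97). The wrist camera does not see the job yet.

```bash
cat > h.py <<'E'
import numpy as np, cv2
from scipy.spatial.transform import Rotation as R
from rig import env, eyes
def grab(n,save=None):
    s=env.sense(); d=eyes.grab_frame(n)
    d['f']=200/np.tan(np.radians(d['fovy']/2)); d['n']=n
    if n=='wrist':
        M=np.eye(4); M[:3,:3]=R.from_rotvec(s['eef_rot']).as_matrix(); M[:3,3]=s['ee_pos']; M=M@d['mount']
        d['Rm'],d['o']=M[:3,:3],M[:3,3]
    else: d['Rm'],d['o']=R.from_rotvec(d['orientation']).as_matrix(),np.array(d['eye'])
    if save: cv2.imwrite(f'pics/{save}.png',d['frame'][:,:,::-1])
    return d
def rays(d,px):
    p=(np.atleast_2d(np.array(px,float))-[d['cx'],d['cy']])/d['f']
    if d['n']=='wrist':
        r=np.linalg.norm(p,axis=1,keepdims=True); k=np.sinc(r/np.pi); v=np.hstack([p*k,np.cos(r)])
    else: v=np.hstack([p,np.ones((len(p),1))]); v/=np.linalg.norm(v,axis=1,keepdims=True)
    return v@d['Rm'].T
def plane(d,px,z):
    v=rays(d,px); return d['o']+v*((z-d['o'][2])/v[:,2:])
def proj(d,X):
    c=(np.atleast_2d(X)-d['o'])@d['Rm']
    if d['n']=='wrist':
        rr=np.linalg.norm(c[:,:2],axis=1,keepdims=True); th=np.arctan2(rr,c[:,2:]); p=c[:,:2]/rr*th
    else: p=c[:,:2]/c[:,2:]
    return p*d['f']+[d['cx'],d['cy']]
def tri(obs):  # [(d,px),...] one point -> point, miss
    A=np.zeros((3,3)); b=np.zeros(3); L=[]
    for d,px in obs:
        v=rays(d,px)[0]; P=np.eye(3)-np.outer(v,v); A+=P; b+=P@d['o']; L.append((P,d['o']))
    X=np.linalg.solve(A,b); return X,[round(1000*np.linalg.norm(P@(X-o)),1) for P,o in L]
def step(target,s=None,yaw=None):
    """shift in tool axes, units of 40mm, from measured pose to target; yaw of tool x in world deg"""
    s=s or env.sense(); M=R.from_rotvec(s['eef_rot']).as_matrix()
    return np.round(M.T@(np.array(target)-s['ee_pos'])/.04,3)
E
python3 - <<'E'
from h import *
t=grab('top'); s=grab('scene')
for n,a,b,z in [('oil',(316,190),(315,195),.08),('centre',(350,186),(299,176),.07),('mill',(384,184),(283,148),.09),('stone',(350,171),(284,185),.087),('holder',(232,203),(362,271),.02),('tray',(475,222),(280,97),.01)]:
    X,m=tri([(t,a),(s,b)]); print(n,X.round(3),m,plane(t,a,z)[0].round(3),plane(s,b,z)[0].round(3))
print('rack',plane(t,[(298,162),(396,154),(401,200),(302,207)],.012).round(3))
print('tray',plane(t,[(455,171),(504,174),(496,275),(447,270)],.012).round(3))
print('hold',plane(t,[(196,184),(273,188),(270,222),(192,219)],.01).round(3))
print(R.from_rotvec(env.sense()['eef_rot']).as_matrix().round(3))
E
```

```text
oil [0.549 0.114 0.079] [np.float64(0.7), np.float64(0.7)] [0.549 0.113 0.08 ] [0.549 0.114 0.08 ]
centre [0.56  0.028 0.064] [np.float64(3.3), np.float64(3.3)] [0.561 0.026 0.07 ] [0.559 0.034 0.07 ]
mill [ 0.563 -0.058  0.091] [np.float64(0.9), np.float64(0.9)] [ 0.563 -0.057  0.09 ] [ 0.564 -0.059  0.09 ]
stone [0.604 0.024 0.043] [np.float64(2.0), np.float64(2.0)] [0.597 0.027 0.087] [0.611 0.053 0.087]
holder [0.524 0.339 0.011] [np.float64(0.9), np.float64(0.9)] [0.524 0.337 0.02 ] [0.526 0.343 0.02 ]
tray [ 0.47  -0.312  0.009] [np.float64(3.3), np.float64(3.3)] [ 0.473 -0.314  0.01 ] [ 0.469 -0.308  0.01 ]
rack [[ 0.637  0.162  0.012]
 [ 0.659 -0.106  0.012]
 [ 0.532 -0.116  0.012]
 [ 0.514  0.151  0.012]]
tray [[ 0.612 -0.266  0.012]
 [ 0.603 -0.399  0.012]
 [ 0.333 -0.361  0.012]
 [ 0.346 -0.233  0.012]]
hold [[0.577 0.438 0.01 ]
 [0.566 0.229 0.01 ]
 [0.474 0.236 0.01 ]
 [0.482 0.445 0.01 ]]
[[-0.975  0.224 -0.   ]
 [ 0.224  0.975 -0.001]
 [ 0.    -0.001 -1.   ]]
```

```bash
python3 -m creep '{"travel":[[-14.5,-10.3,0],[-14.5,-10.3,0],[-14.5,-10.3,0],[-14.5,-10.3,0],[-14.5,-10.3,0],[-14.5,-10.3,0],[-14.5,-10.3,0],[-14.5,-10.3,0],[-14.5,-10.3,0],[-14.5,-10.3,0],[-14.5,-10.3,0],[-14.5,-10.3,0],[-14.5,-10.3,0],[-14.5,-10.3,0],[-14.5,-10.3,0],[-14.5,-10.3,0],[-14.5,-10.3,0],[-14.5,-10.3,0]],"angular":[[0,0,-2.9],[0,0,-2.9],[0,0,-2.9],[0,0,-2.9],[0,0,-2.9],[0,0,-2.9],[0,0,-2.9],[0,0,-2.9],[0,0,-2.9],[0,0,-2.9],[0,0,-2.9],[0,0,-2.9],[0,0,-2.9],[0,0,-2.9],[0,0,-2.9],[0,0,-2.9],[0,0,-2.9],[0,0,-2.9]],"hand":[60,60,60,60,60,60,60,60,60,60,60,60,60,60,60,60,60,60]}'
python3 - <<'E'
from h import *
import pickle
d=grab('wrist','w1'); pickle.dump(d,open('w1.pkl','wb'))
print(R.from_rotvec(env.sense()['eef_rot']).as_matrix().round(3))
E
```

```text
t: 2.05
ee_pos: [0.6009, 0.0302, 0.2501]
eef_rot: [0.124, -3.138, -0.001]
wrist_force: [1.2, 0.2, 0.0]
grip_width: 0.7
gripper_force: 0.0
[[-0.997 -0.079 -0.   ]
 [-0.079  0.997  0.   ]
 [ 0.     0.    -1.   ]]
```

View pics/w1.png

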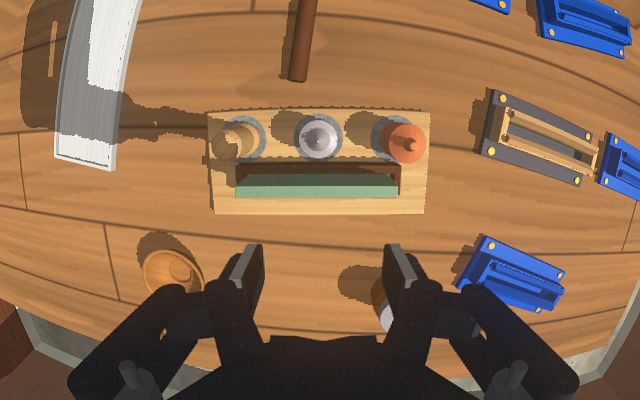

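The wrist view shows the mill cap near (235,145), the centre's tip at (319,139), the oil spout at (409,144), the stone's top from (236,191) to (398,191), and the holder around (535,135). A second view from the side gives the heights.

```bash
python3 -m creep '{"travel":[[0,1,0],[0,2,0],[0,2.5,0],[0,2.5,0],[0,2.5,0]],"angular":[[0,0,0],[0,0,0],[0,0,0],[0,0,0],[0,0,0]],"hand":[60,60,60,60,60]}'
python3 - <<'E'
from h import *
import pickle
d=grab('wrist','w2'); pickle.dump(d,open('w2.pkl','wb'))
a=pickle.load(open('w1.pkl','rb'))
A=cv2.resize(a['frame'][90:230,195:445],None,fx=3,fy=3,interpolation=cv2.INTER_CUBIC)[:,:,::-1]
cv2.imwrite('pics/c1.png',A)
B=cv2.resize(d['frame'][80:240,90:350],None,fx=3,fy=3,interpolation=cv2.INTER_CUBIC)[:,:,::-1]
cv2.imwrite('pics/c2.png',B)
E
```

```text
t: 2.6
ee_pos: [0.5934, 0.1298, 0.2506]
eef_rot: [-0.126, 3.139, -0.001]
wrist_force: [-0.2, 0.3, -0.1]
grip_width: 0.702
gripper_force: 0.0
```

View pics/c1.png

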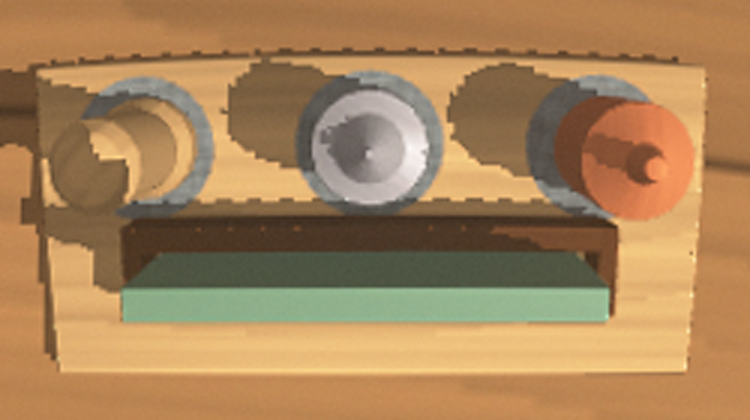

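View pics/w2.png

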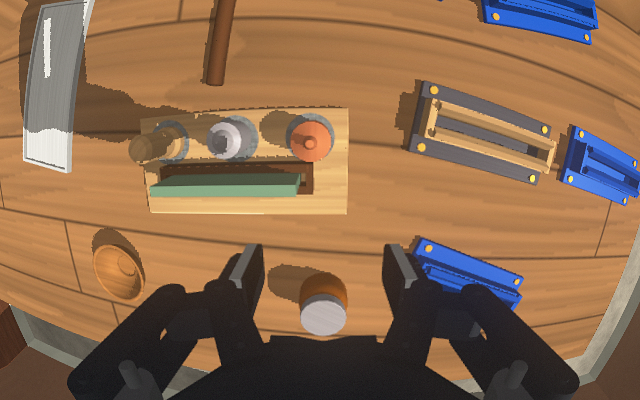

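c1 shows the centre's tip at full-frame (318,141), the spout tip at (413,144), the mill's top disc at about (225,145), and the stone's top face from (236,186) to (398,197). w2 shows the centre's tip near (222,143), the spout (310,143), the mill (143,148) and the whole holder, with its slot from (430,120) to (553,160).

View pics/c2.png

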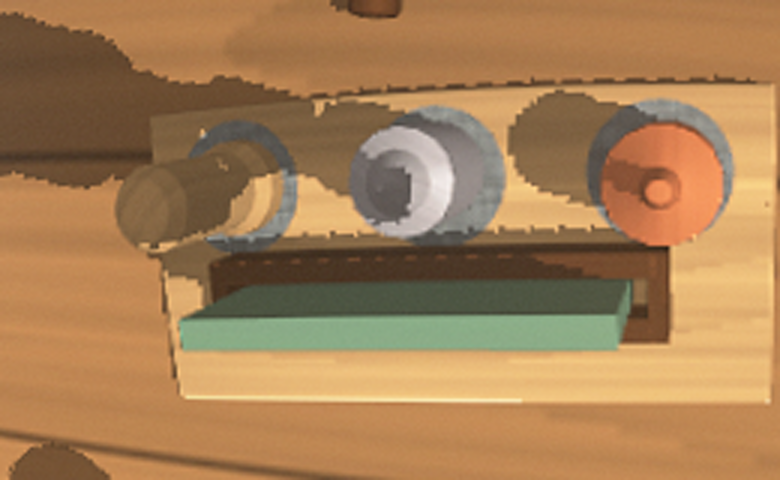

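```bash
python3 - <<'E'
from h import *
import pickle
a,b=[pickle.load(open(f,'rb')) for f in('w1.pkl','w2.pkl')]
C=[]
for d in(a,b):
    hsv=cv2.cvtColor(d['frame'],cv2.COLOR_RGB2HSV); m=cv2.inRange(hsv,(55,30,115),(85,255,255))
    n,l,st,c=cv2.connectedComponentsWithStats(m); i=1+st[1:,4].argmax(); ys,xs=np.nonzero(l==i)
    print(st[i],c[i]); C.append(c[i])
    box=cv2.boxPoints(cv2.minAreaRect(np.c_[xs,ys].astype(np.float32))); print(box.round(1).tolist(), plane(d,box,.087).round(4).tolist())
print('stone',tri([(a,C[0]),(b,C[1])]))
E
```

```text
[ 236  186  162   11 1693] [315.43886592 191.10041347]
[[236.0, 186.0], [397.0, 186.0], [397.0, 196.0], [236.0, 196.0]] [[0.6045, -0.0531, 0.087], [0.5922, 0.1028, 0.087], [0.6021, 0.1042, 0.087], [0.6146, -0.0531, 0.087]]
[ 150  185  147   11 1484] [223.38948787 190.24797844]
[[150.0, 195.0], [150.0, 185.0], [296.0, 185.0], [296.0, 195.0]] [[0.6142, -0.0532, 0.087], [0.603, -0.0523, 0.087], [0.592, 0.1051, 0.087], [0.6019, 0.1057, 0.087]]
stone (array([0.61042199, 0.02454715, 0.06061278]), [np.float64(0.2), np.float64(0.2)])
```

c2 (frame = 90+u/3, 80+v/3) shows the top rims of the centre at (402,181), the oil can at (664,184) and the mill at (152,206). The stone's top runs from u=180 to u=619 at v=333.

```bash
python3 - <<'E'
from h import *
import pickle
a,b=[pickle.load(open(f,'rb')) for f in('w1.pkl','w2.pkl')]
f1=lambda u,v:(195+u/3-.33,90+v/3-.33); f2=lambda u,v:(90+u/3-.33,80+v/3-.33)
for n,p,q,z in[('centre top',(368,147),(402,181),.06),('oil shoulder',(638,164),(664,184),.064),('oil tip',(655,163),(660,187),.086),('mill top',(90,164),(152,206),.09),
 ('stone L',(122,305),(180,333),.087),('stone R',(609,305),(619,333),.087)]:
    X,m=tri([(a,f1(*p)),(b,f2(*q))]); print(n,X.round(4),m,plane(a,f1(*p),z)[0].round(4),plane(b,f2(*q),z)[0].round(4))
print('rack1',plane(a,[f1(*p) for p in[(36,67),(706,67),(687,373),(60,373)]],.012).round(4).tolist())
print('rack2',plane(b,[f2(*p) for p in[(150,118),(773,83),(771,403),(183,397)]],.012).round(4).tolist())
t=grab('top')
# holder: yellow screws + tray corners
fr=b['frame']; hsv=cv2.cvtColor(fr,cv2.COLOR_RGB2HSV); m=cv2.inRange(hsv,(20,150,170),(32,255,255))
n,l,st,c=cv2.connectedComponentsWithStats(m); 
for i in range(1,n):
    if st[i,4]>8: print(c[i].round(1),st[i,4],plane(b,c[i],.012)[0].round(4))
print('hold base',plane(b,[(425,80),(552,122),(536,185),(408,146)],.01).round(4).tolist())
print('slot',plane(b,[(437,100),(556,145),(549,175),(428,139)],.044).round(4).tolist())
E
```

```text
centre top [0.5566 0.0223 0.0548] [np.float64(0.0), np.float64(0.0)] [0.5561 0.0224 0.06  ] [0.556 0.024 0.06 ]
oil shoulder [0.5524 0.1155 0.0595] [np.float64(0.6), np.float64(0.6)] [0.5527 0.1143 0.064 ] [0.5513 0.1156 0.064 ]
oil tip [0.5505 0.1149 0.0815] [np.float64(0.1), np.float64(0.1)] [0.5501 0.1136 0.086 ] [0.5502 0.1151 0.086 ]
mill top [ 0.5651 -0.0675  0.08  ] [np.float64(0.0), np.float64(0.0)] [ 0.5639 -0.0644  0.09  ] [ 0.5636 -0.061   0.09  ]
stone L [ 0.6101 -0.0542  0.0856] [np.float64(0.3), np.float64(0.3)] [ 0.6099 -0.0538  0.087 ] [ 0.6093 -0.0533  0.087 ]
stone R [0.5984 0.1052 0.0836] [np.float64(0.1), np.float64(0.1)] [0.5974 0.1042 0.087 ] [0.5976 0.1054 0.087 ]
rack1 [[0.5349, -0.1139, 0.012], [0.5143, 0.1532, 0.012], [0.6421, 0.1641, 0.012], [0.6634, -0.1027, 0.012]]
rack2 [[0.5364, -0.113, 0.012], [0.5136, 0.1527, 0.012], [0.6423, 0.1644, 0.012], [0.663, -0.1012, 0.012]]
[495.8  16.2] 21 [0.3623 0.3358 0.012 ]
[586.4  36.9] 13 [0.3353 0.5135 0.012 ]
[433.8  89.8] 38 [0.4793 0.2545 0.012 ]
[544.4 129.1] 25 [0.4989 0.4332 0.012 ]
[581.  133.8] 16 [0.4908 0.5147 0.012 ]
[421.2 146.8] 38 [0.5504 0.2465 0.012 ]
[570.  178.3] 13 [0.5616 0.5065 0.012 ]
[428.5 248. ] 22 [0.682  0.2801 0.012 ]
[516.6 281.2] 12 [0.7358 0.4514 0.012 ]
hold base [[0.4689, 0.2428, 0.01], [0.4859, 0.4483, 0.01], [0.58, 0.4372, 0.01], [0.5515, 0.2303, 0.01]]
slot [[0.4937, 0.2479, 0.044], [0.5175, 0.4316, 0.044], [0.5586, 0.4284, 0.044], [0.5382, 0.2426, 0.044]]
```

Two views agree: board at 12 mm, rack centre (0.589,0.0255), yaw 4.5°, mill (0.565,-0.0655), centre (0.557,0.023), oil can (0.551,0.1145), stone top near 0.086. I'll take the mill first, since it is nearest the tray.

```bash
python3 -m creep '{"travel":[[1.1,-4.8,0],[1.1,-4.8,0],[1.1,-4.8,0],[1.1,-4.8,0],[1.1,-4.8,0.5],[1.1,-4.8,1.5],[1.1,-4.8,2.5],[1.1,-4.8,3.4],[1.1,-4.8,4],[1.1,-4.8,4.4],[1.1,-4.8,4.7],[1.1,-4.8,4.75],[1.1,-4.8,4.75],[1.1,-4.8,4.75],[1.1,-4.8,4.75],[1.1,-4.8,4.75],[1.1,-4.8,4.75],[1.1,-4.8,4.75],[1.1,-4.8,4.75],[1.1,-4.8,4.75]],"angular":[[0,0,0],[0,0,0],[0,0,0],[0,0,0],[0,0,0],[0,0,0],[0,0,0],[0,0,0],[0,0,0],[0,0,0],[0,0,0],[0,0,0],[0,0,0],[0,0,0],[0,0,0],[0,0,0],[0,0,0],[0,0,0],[0,0,0],[0,0,0]],"hand":[60,60,60,60,60,60,60,60,60,60,60,60,60,25,25,25,25,25,25,25]}' 50
```

```text
t: 4.7
ee_pos: [0.566, -0.0664, 0.0616]
eef_rot: [-0.123, 3.137, -0.001]
wrist_force: [-0.2, 0.4, 6.4]
grip_width: 0.361
gripper_force: 50.1
```

Mill gripped at a 31 mm opening. Next, onto the tray at its far end (0.553,-0.325).

```bash
python3 -m creep '{"travel":[[0,0,-0.6],[0,0,-1.6],[0,0,-2.5],[0.1,-0.8,-2.5],[0.3,-2,-2.5],[0.4,-3.2,-2.5],[0.6,-4.4,-2.5],[0.7,-5.4,-2.5],[0.83,-6.1,-2.5],[0.83,-6.42,-2.5],[0.83,-6.42,-2.5],[0.83,-6.42,-1.6],[0.83,-6.42,-0.8],[0.83,-6.42,-0.3],[0.83,-6.42,0],[0.83,-6.42,0.1],[0.83,-6.42,0.15],[0.83,-6.42,0.15],[0.83,-6.42,0.15]],"angular":[[0,0,0],[0,0,0],[0,0,0],[0,0,0],[0,0,0],[0,0,0],[0,0,0],[0,0,0],[0,0,0],[0,0,0],[0,0,0],[0,0,0],[0,0,0],[0,0,0],[0,0,0],[0,0,0],[0,0,0],[0,0,0],[0,0,0]],"hand":[25,25,25,25,25,25,25,25,25,25,25,25,25,25,25,25,25,25,25]}'; python3 - <<'E'
from h import *
grab('wrist','w3')
E
```

```text
t: 6.6
ee_pos: [0.5527, -0.3252, 0.0557]
eef_rot: [-0.122, 3.138, -0.002]
wrist_force: [0.5, 0.3, -2.4]
grip_width: 0.354
gripper_force: 50.0
```

View pics/w3.png

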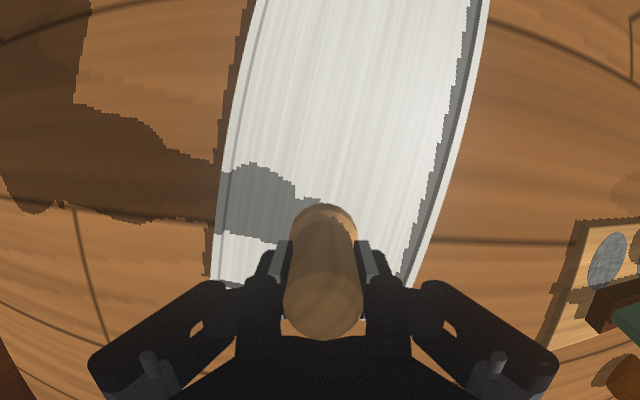

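The mill hangs about 1 mm over the tray floor, well inside the walls. Release it and go for the centre.

```bash
python3 -m creep '{"travel":[[0,0,0.03],[0,0,0.03],[0,0,0.03],[0,0,0.03],[0,0,0.03],[0,0,-0.6],[0,0,-1.6],[0,0,-2.4],[-0.1,0.9,-2.4],[-0.2,2,-2.4],[-0.3,3.2,-2.4],[-0.4,4.4,-2.4],[-0.5,5.6,-2.4],[-0.6,6.8,-2.4],[-0.7,7.8,-2.4],[-0.8,8.4,-2.4],[-0.8,8.67,-2.4],[-0.8,8.67,-2.4]],"angular":[[0,0,0],[0,0,0],[0,0,0],[0,0,0],[0,0,0],[0,0,0],[0,0,0],[0,0,0],[0,0,0],[0,0,0],[0,0,0],[0,0,0],[0,0,0],[0,0,0],[0,0,0],[0,0,0],[0,0,0],[0,0,0]],"hand":[25,25,60,60,60,60,60,60,60,60,60,60,60,60,60,60,60,60]}'; python3 -m creep '{"travel":[[0,0,0.8],[0,0,1.6],[0,0,2.2],[0,0,2.5],[0,0,2.55],[0,0,2.55],[0,0,2.55],[0,0,2.55],[0,0,2.55],[0,0,2.55],[0,0,2.55]],"angular":[[0,0,0],[0,0,0],[0,0,0],[0,0,0],[0,0,0],[0,0,0],[0,0,0],[0,0,0],[0,0,0],[0,0,0],[0,0,0]],"hand":[60,60,60,60,60,60,34,34,34,34,34]}' 60
```

```text
t: 8.45
ee_pos: [0.5566, 0.0245, 0.1502]
eef_rot: [0.126, -3.139, 0.0]
wrist_force: [0.1, -0.2, 0.3]
grip_width: 0.704
gripper_force: 0.0
t: 9.55
ee_pos: [0.5584, 0.0231, 0.0502]
eef_rot: [-0.123, 3.136, -0.002]
wrist_force: [-0.5, -1.5, 6.1]
grip_width: 0.449
gripper_force: 60.8
```

```bash
python3 -m creep '{"travel":[[0,0,-0.6],[0,0,-1.6],[0,0,-2.4],[0.4,-0.9,-2.4],[0.9,-2,-2.4],[1.3,-3.2,-2.4],[1.7,-4.4,-2.4],[2.1,-5.6,-2.4],[2.5,-6.8,-2.4],[2.78,-7.7,-2.4],[2.78,-8.26,-2.4],[2.78,-8.26,-2.4],[2.78,-8.26,-1.6],[2.78,-8.26,-0.8],[2.78,-8.26,-0.3],[2.78,-8.26,0],[2.78,-8.26,0.1],[2.78,-8.26,0.15],[2.78,-8.26,0.16],[2.78,-8.26,0.16]],"angular":[[0,0,0],[0,0,0],[0,0,0],[0,0,0],[0,0,0],[0,0,0],[0,0,0],[0,0,0],[0,0,0],[0,0,0],[0,0,0],[0,0,0],[0,0,0],[0,0,0],[0,0,0],[0,0,0],[0,0,0],[0,0,0],[0,0,0],[0,0,0]],"hand":[34,34,34,34,34,34,34,34,34,34,34,34,34,34,34,34,34,34,34,34]}'
```

```text
t: 11.55
ee_pos: [0.4725, -0.3148, 0.0432]
eef_rot: [-0.123, 3.138, -0.002]
wrist_force: [-0.4, 0.8, 2.3]
grip_width: 0.448
gripper_force: 61.9
```

```bash
python3 -m creep '{"travel":[[0,0,0],[0,0,0],[0,0,0],[0,0,-0.6],[0,0,-1.6],[0,0,-2.4],[-0.2,0.9,-2.5],[-0.5,2,-2.5],[-0.8,3.2,-2.5],[-1.1,4.4,-2.5],[-1.4,5.6,-2.5],[-1.7,6.8,-2.5],[-2,8,-2.5],[-2.4,9.2,-2.5],[-2.8,10.1,-2.5],[-2.8,10.55,-2.5],[-2.8,10.55,-2.5]],"angular":[[0,0,0],[0,0,0],[0,0,0],[0,0,0],[0,0,0],[0,0,0],[0,0,0],[0,0,0],[0,0,0],[0,0,0],[0,0,0],[0,0,0],[0,0,0],[0,0,0],[0,0,0],[0,0,0],[0,0,0]],"hand":[60,60,60,60,60,60,60,60,60,60,60,60,60,60,60,60,60]}'; python3 -m creep '{"travel":[[0,0,0.8],[0,0,1.6],[0,0,2.0],[0,0,2.2],[0,0,2.28],[0,0,2.28],[0,0,2.28],[0,0,2.28],[0,0,2.28],[0,0,2.28],[0,0,2.28]],"angular":[[0,0,0],[0,0,0],[0,0,0],[0,0,0],[0,0,0],[0,0,0],[0,0,0],[0,0,0],[0,0,0],[0,0,0],[0,0,0]],"hand":[60,60,60,60,60,60,36,36,36,36,36]}' 50
```

```text
t: 13.25
ee_pos: [0.5504, 0.1175, 0.1419]
eef_rot: [-0.128, 3.139, 0.001]
wrist_force: [-0.1, -0.4, -0.4]
grip_width: 0.706
gripper_force: 0.0
t: 14.35
ee_pos: [0.5518, 0.1148, 0.0521]
eef_rot: [-0.122, 3.136, -0.001]
wrist_force: [-0.9, -0.0, 6.0]
grip_width: 0.474
gripper_force: 51.3
```

```bash
python3 -m creep '{"travel":[[0,0,-0.6],[0,0,-1.6],[0,0,-2.4],[0.4,-0.9,-2.4],[0.9,-2,-2.4],[1.4,-3.2,-2.4],[2,-4.3,-2.4],[2.6,-5.4,-2.4],[3.2,-6.5,-2.4],[3.7,-7.6,-2.4],[4.2,-8.7,-2.4],[4.6,-9.6,-2.4],[4.76,-10.13,-2.4],[4.76,-10.13,-2.2],[4.76,-10.13,-1.4],[4.76,-10.13,-0.6],[4.76,-10.13,-0.2],[4.76,-10.13,0.05],[4.76,-10.13,0.12],[4.76,-10.13,0.15]],"angular":[[0,0,0],[0,0,0],[0,0,0],[0,0,0],[0,0,0],[0,0,0],[0,0,0],[0,0,0],[0,0,0],[0,0,0],[0,0,0],[0,0,0],[0,0,0],[0,0,0],[0,0,0],[0,0,0],[0,0,0],[0,0,0],[0,0,0],[0,0,0]],"hand":[36,36,36,36,36,36,36,36,36,36,36,36,36,36,36,36,36,36,36,36]}';  python3 -m creep '{"travel":[[0,0,0],[0,0,0.01]],"angular":[[0,0,0],[0,0,0]],"hand":[36,36]}'
```

```text
t: 16.35
ee_pos: [0.3924, -0.3031, 0.0451]
eef_rot: [0.124, -3.139, -0.001]
wrist_force: [-4.1, 3.9, 9.2]
grip_width: 0.475
gripper_force: 52.2
t: 16.55
ee_pos: [0.3929, -0.3041, 0.0451]
eef_rot: [-0.123, 3.138, -0.002]
wrist_force: [-0.2, 2.4, 7.2]
grip_width: 0.476
gripper_force: 52.0
```

```bash
python3 -m creep '{"travel":[[0,0,0],[0,0,0],[0,0,0],[0,0,-0.6],[0,0,-1.6],[0,0,-2.6],[-0.5,1,-3.5],[-1,2.2,-4.4],[-1.4,3.4,-5],[-5.4,15.7,-5],[-5.4,15.7,-5],[-5.4,15.7,-5],[-5.4,15.7,-5],[-5.4,15.7,-5],[-5.4,15.7,-5],[-5.4,15.7,-5],[-5.4,15.7,-5],[-5.4,15.7,-5],[-5.4,15.7,-5],[-5.4,15.7,-5]],"angular":[[0,0,0],[0,0,0],[0,0,0],[0,0,0],[0,0,0],[0,0,0],[0,0,0],[0,0,0],[0,0,0],[0,0,0],[0,0,0],[0,0,0],[0,0,0],[0,0,0],[0,0,0],[0,0,0],[0,0,0],[0,0,0],[0,0,0],[0,0,0]],"hand":[60,60,60,60,60,60,60,60,60,60,60,60,60,60,60,60,60,60,60,60]}';  python3 -m creep '{"travel":[[0,0,0],[0,0,0],[0,0,0]],"angular":[[0,0,0],[0,0,0],[0,0,0]],"hand":[60,60,60]}'
python3 - <<'E'
from h import *
import pickle
d=grab('wrist','w4'); pickle.dump(d,open('w4.pkl','wb')); print(env.sense()['joints'].round(3))
print(proj(d,[[.5225,.339,.03],[.53,.44,.02],[.51,.24,.02]]).round())
E
python3 -m creep '{"travel":[[0,-0.5,0],[0,-1.2,0],[0,-2,0],[0,-2,0],[0,-2,0],[0,-2,0]],"angular":[[0,0,0],[0,0,0],[0,0,0],[0,0,0],[0,0,0],[0,0,0]],"hand":[60,60,60,60,60,60]}'
python3 - <<'E'
from h import *
import pickle
d=grab('wrist','w5'); pickle.dump(d,open('w5.pkl','wb'))
a=pickle.load(open('w4.pkl','rb'))
q=[proj(x,[[.5225,.339,.03]])[0].astype(int) for x in(a,d)]; print(q)
I=[cv2.resize(x['frame'][max(c[1]-70,0):c[1]+75,max(0,c[0]-130):c[0]+130],(780,435) if 0 else None,fx=3,fy=2.0,interpolation=cv2.INTER_CUBIC) for x,c in zip((a,d),q)]
cv2.imwrite('pics/c45.png',np.vstack(I)[:,:,::-1])
E
```

```text
t: 18.55
ee_pos: [0.5587, 0.3418, 0.2442]
eef_rot: [-0.124, 3.139, 0.0]
wrist_force: [0.3, -0.5, -0.2]
grip_width: 0.701
gripper_force: 0.0
t: 18.85
ee_pos: [0.5585, 0.3382, 0.2439]
eef_rot: [0.121, -3.139, 0.001]
wrist_force: [0.3, -0.7, 0.0]
grip_width: 0.704
gripper_force: 0.0
[ 0.363  0.356  1.402 -0.     1.384 -1.285]
[[325. 145.]
 [411. 159.]
 [239. 128.]]
t: 19.5
ee_pos: [0.565, 0.2591, 0.2447]
eef_rot: [-0.121, 3.139, 0.001]
wrist_force: [0.3, -0.4, -0.5]
grip_width: 0.704
gripper_force: 0.0
[array([325, 145]), array([396, 145])]
```

View pics/c45.png

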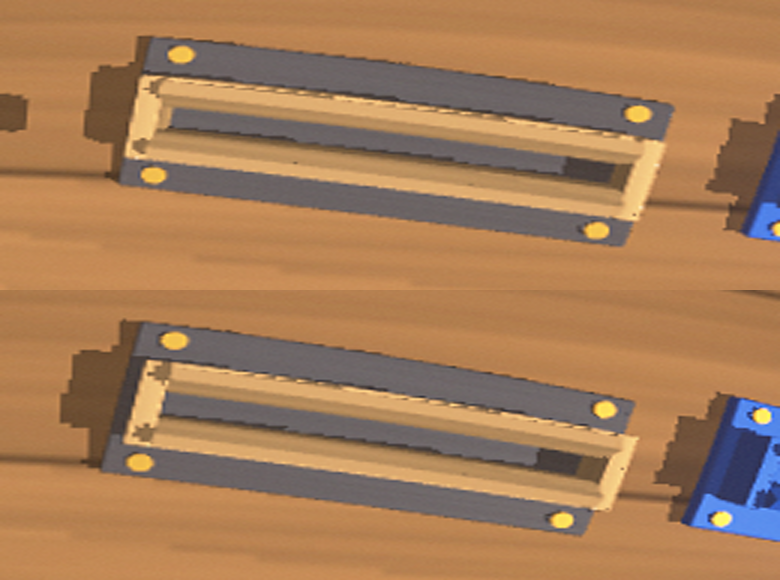

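The two-view crop shows the holder empty, with its four yellow screws clear in both views: upper panel (180,55), (638,114), (153,175), (596,230). I'll triangulate the screws and the slot ends.

```bash
python3 - <<'E'
from h import *
import pickle
a,b=[pickle.load(open(f,'rb')) for f in('w4.pkl','w5.pkl')]
U=[]
for d,q in((a,(325,145)),(b,(396,145))):
    x0,y0=q[0]-130,q[1]-70
    m=cv2.inRange(cv2.cvtColor(d['frame'],cv2.COLOR_RGB2HSV),(20,130,150),(32,255,255))
    n,l,st,c=cv2.connectedComponentsWithStats(m); 
    U.append([p for p,s in zip(c[1:],st[1:]) if s[4]>8 and abs(p[0]-q[0])<108 and abs(p[1]-q[1])<70])
    print(np.round(U[-1],1).tolist())
P=[]
for p in U[0]:
    X0=plane(a,p,.012)[0]; r=proj(b,[X0])[0]; q=min(U[1],key=lambda v:np.hypot(*(v-r)))
    X,m=tri([(a,p),(b,q)]); P.append((plane(a,p,.012)[0]+plane(b,q,.012)[0])/2); print(X.round(4),m,P[-1].round(4),plane(a,p,.012)[0].round(4),plane(b,q,.012)[0].round(4))
P=np.array(P); print('centre',P.mean(0))
P=P[P[:,1].argsort()]; e=P[2:].mean(0)-P[:2].mean(0); print('yaw',np.degrees(np.arctan2(-e[0],e[1])),np.linalg.norm(e))
# slot floor corner points & wall top pixel lines (crop coords, panel a / b)
fa=lambda u,v:(195+u/3-.33,75+v/2-.25); fb=lambda u,v:(266+u/3-.33,75+(v-290)/2-.25)
for n,f,d,L in(('a',fa,a,[(140,78),(662,140),(636,220),(127,160)]),('b',fb,b,[(150,360),(636,438),(608,511),(126,443)])):
    W=plane(d,[f(*p) for p in L],.035); print(n,'wood',W.round(4).tolist(),W.mean(0).round(4))
E
```

```text
[[255.1, 102.1], [407.3, 131.6], [246.0, 162.1], [393.8, 189.8]]
[[323.8, 99.8], [467.3, 134.5], [312.2, 160.9], [453.2, 189.8]]
[0.4792 0.2549 0.0101] [np.float64(0.2), np.float64(0.2)] [0.4792 0.2551 0.012 ] [0.4794 0.2554 0.012 ] [0.4791 0.2549 0.012 ]
[0.4991 0.4333 0.0123] [np.float64(0.0), np.float64(0.0)] [0.4992 0.4334 0.012 ] [0.4991 0.4334 0.012 ] [0.4992 0.4334 0.012 ]
[0.5508 0.2469 0.0093] [np.float64(0.1), np.float64(0.1)] [0.5504 0.2473 0.012 ] [0.5502 0.2475 0.012 ] [0.5505 0.247  0.012 ]
[0.5706 0.4259 0.0113] [np.float64(0.2), np.float64(0.2)] [0.5704 0.4257 0.012 ] [0.5703 0.4257 0.012 ] [0.5706 0.4256 0.012 ]
centre [0.52479148 0.34036845 0.012     ]
yaw -6.395765453226567 0.17946457959613618
a wood [[0.493, 0.2458, 0.035], [0.5117, 0.4379, 0.035], [0.5577, 0.434, 0.035], [0.5384, 0.2426, 0.035]] [0.5252 0.3401 0.035 ]
b wood [[0.4913, 0.2471, 0.035], [0.5134, 0.4384, 0.035], [0.5582, 0.4339, 0.035], [0.5366, 0.2418, 0.035]] [0.5248 0.3403 0.035 ]
```

Holder centre (0.5249,0.3403), yaw -6.4°, heights agree with the text. Now over the stone, with the tool turned 90°.

```bash
python3 -m creep '{"travel":[[-0.5,-5.9,1],[-0.5,-5.9,2],[-0.5,-5.9,2.5],[-0.5,-5.9,2.5],[-0.5,-5.9,2.5],[-0.5,-5.9,2.5],[-0.5,-5.9,2.5],[-0.5,-5.9,2.5],[-0.5,-5.9,2.5],[-0.5,-5.9,2.5],[-0.5,-5.9,2.5],[-0.5,-5.9,2.5],[-0.5,-5.9,2.5],[-0.5,-5.9,2.5]],"angular":[[0,0,15],[0,0,15],[0,0,15],[0,0,15],[0,0,15],[0,0,15],[0,0,15],[0,0,15],[0,0,15],[0,0,15],[0,0,15],[0,0,15],[0,0,15],[0,0,15]],"hand":[40,40,40,40,40,40,40,40,40,40,40,40,40,40]}';
python3 - <<'E'
from h import *
s=env.sense(); M=R.from_rotvec(s['eef_rot']).as_matrix(); print(M.round(3)); print(step([.604,.0255,.072]))
d=grab('wrist','w6')
hsv=cv2.cvtColor(d['frame'],cv2.COLOR_RGB2HSV); m=cv2.inRange(hsv,(55,30,115),(85,255,255))
n,l,st,c=cv2.connectedComponentsWithStats(m); print([(st[i].tolist(),plane(d,c[i],.087)[0].round(4).tolist()) for i in range(1,n) if st[i,4]>60])
E
```

```text
t: 20.95
ee_pos: [0.6033, 0.0259, 0.1443]
eef_rot: [-2.131, -2.308, -0.0]
wrist_force: [0.2, -1.1, 1.0]
grip_width: 0.467
gripper_force: 0.0
[[-0.08   0.997  0.   ]
 [ 0.997  0.08   0.   ]
 [ 0.     0.    -1.   ]]
[-0.012  0.017  1.807]
[([316, 103, 19, 209, 3545], [0.6021, 0.0474, 0.087])]
```

View pics/w6.png

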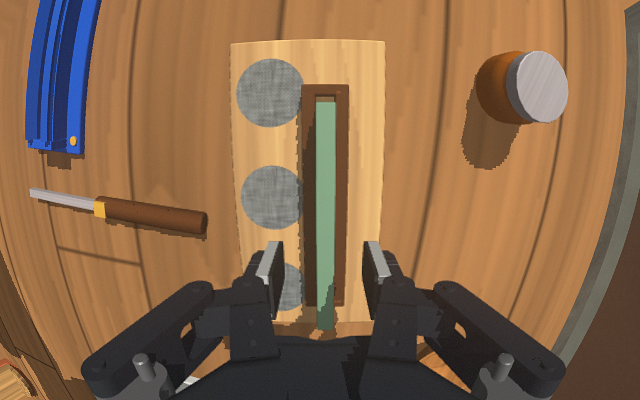

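The stone's top lies centred between the open fingers (column 326), and all three pads are bare. Descend and grip.

```bash
python3 -m creep '{"travel":[[0,0,0.6],[0,0,1.2],[0,0,1.6],[0,0,1.8],[0,0,1.8],[0,0,1.8],[0,0,1.8],[0,0,1.8],[0,0,1.8],[0,0,1.8],[0,0,1.8],[0,0,1.8]],"angular":[[0,0,0],[0,0,0],[0,0,0],[0,0,0],[0,0,0],[0,0,0],[0,0,0],[0,0,0],[0,0,0],[0,0,0],[0,0,0],[0,0,0]],"hand":[40,40,40,40,40,6,6,6,6,6,6,6]}' 70; python3 -m creep '{"travel":[[0,0,-0.3],[0,0,-0.8],[0,0,-1.6],[0,0,-2.5],[0,0,-3.2],[0,0,-3.2],[0,0,-3.2]],"angular":[[0,0,0],[0,0,0],[0,0,0],[0,0,0],[0,0,0],[0,0,0],[0,0,0]],"hand":[6,6,6,6,6,6,6]}'
python3 - <<'E'
from h import *
s=env.sense();print(s['ee_pos'].round(4), s['joints'].round(2), step([.5249,.3403,s['ee_pos'][2]]))
E
```

```text
t: 22.2
ee_pos: [0.6044, 0.0254, 0.0737]
eef_rot: [2.132, 2.305, 0.002]
wrist_force: [0.1, 0.3, 6.3]
grip_width: 0.13
gripper_force: 69.2
t: 22.9
ee_pos: [0.6028, 0.0256, 0.2]
eef_rot: [-2.133, -2.306, 0.0]
wrist_force: [-0.6, -0.3, -3.7]
grip_width: 0.126
gripper_force: 69.8
[0.6028 0.0256 0.2   ] [-0.15  0.29  1.58 -0.    1.27 -0.23] [ 7.995e+00 -1.328e+00  1.000e-03]
```

```bash
python3 -m creep '{"travel":[[0.8,-0.1,0],[1.9,-0.3,0],[3,-0.5,0],[4.1,-0.7,0],[5.2,-0.9,0],[6.3,-1.1,0],[7.3,-1.33,0],[8,-1.33,0],[8,-1.33,0.8],[8,-1.33,1.5],[8,-1.33,1.9],[8,-1.33,1.9],[8,-1.33,1.9],[8,-1.33,1.9]],"angular":[[0,0,0.2],[0,0,0.5],[0,0,0.8],[0,0,1.1],[0,0,1.4],[0,0,1.7],[0,0,1.83],[0,0,1.83],[0,0,1.83],[0,0,1.83],[0,0,1.83],[0,0,1.83],[0,0,1.83],[0,0,1.83]],"hand":[6,6,6,6,6,6,6,6,6,6,6,6,6,6]}'
python3 - <<'E'
from h import *
s=env.sense();M=R.from_rotvec(s['eef_rot']).as_matrix();print(s['ee_pos'].round(4),'yaw',np.degrees(np.arctan2(-M[0,0],M[1,0])), step([.5249,.3403,.0717]))
d=grab('wrist','w7')
E
```

```text
t: 24.3
ee_pos: [0.5264, 0.3406, 0.1257]
eef_rot: [2.344, 2.09, 0.003]
wrist_force: [0.3, -0.2, -2.5]
grip_width: 0.135
gripper_force: 69.5
[0.5264 0.3406 0.1257] yaw -6.545448802257648 [-0.012 -0.039  1.35 ]
```

View pics/w7.png

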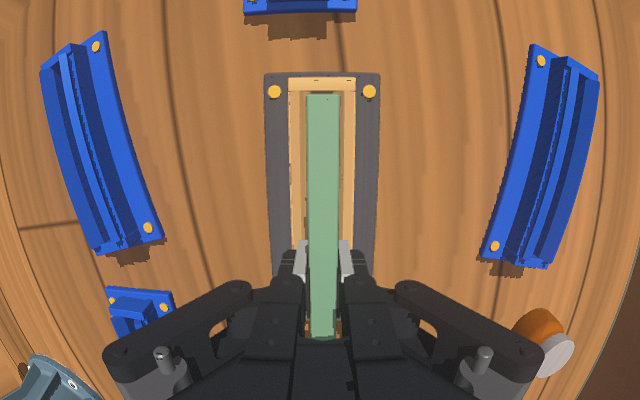

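The stone hangs centred over the slot between the screws at (274,92) and (369,92). Lower it slowly.

```bash
python3 -m creep '{"travel":[[0,-0.02,0.2],[0,-0.02,0.4],[0,-0.02,0.55],[0,-0.02,0.7],[0,-0.02,0.8],[0,-0.02,0.9],[0,-0.02,0.9],[0,-0.02,0.9]],"angular":[[0,0,0],[0,0,0],[0,0,0],[0,0,0],[0,0,0],[0,0,0],[0,0,0],[0,0,0]],"hand":[6,6,6,6,6,6,6,6]}'
```

```text
t: 25.15
ee_pos: [0.5245, 0.3405, 0.0882]
eef_rot: [-2.344, -2.091, 0.0]
wrist_force: [-0.1, 0.3, -2.7]
grip_width: 0.129
gripper_force: 69.8
```

```bash
python3 -m creep '{"travel":[[0,0,0.12],[0,0,0.24],[0,0,0.32],[0,0,0.38],[0,0,0.42],[0,0,0.42],[0,0,0.42]],"angular":[[0,0,0],[0,0,0],[0,0,0],[0,0,0],[0,0,0],[0,0,0],[0,0,0]],"hand":[6,6,6,6,6,6,6]}'
```

```text
t: 25.85
ee_pos: [0.5246, 0.3405, 0.0717]
eef_rot: [2.344, 2.091, 0.0]
wrist_force: [-0.6, -0.6, 0.3]
grip_width: 0.13
gripper_force: 70.0
```

```bash
python3 -m creep '{"travel":[[0,0,0.03],[0,0,0.06],[0,0,0.06]],"angular":[[0,0,0],[0,0,0],[0,0,0]],"hand":[6,6,6]}'; python3 -m creep '{"travel":[[0,0,0],[0,0,0],[0,0,0],[0,0,0],[0,0,-0.5],[0,0,-1.5],[0,0,-2.5],[0,0,-3.5],[0,0,-4],[0,0,-4]],"angular":[[0,0,0],[0,0,0],[0,0,0],[0,0,0],[0,0,0],[0,0,0],[0,0,0],[0,0,0],[0,0,0],[0,0,0]],"hand":[30,30,30,30,30,30,30,30,30,30]}'
python3 - <<'E'
from h import *
s=env.sense();M=R.from_rotvec(s['eef_rot']).as_matrix();print(s['ee_pos'].round(4),'yaw',np.degrees(np.arctan2(-M[0,0],M[1,0])),step([.3929,-.3041,.23]))
d=grab('wrist','w8')
hsv=cv2.cvtColor(d['frame'],cv2.COLOR_RGB2HSV); m=cv2.inRange(hsv,(55,30,115),(85,255,255))
n,l,st,c=cv2.connectedComponentsWithStats(m)
for i in range(1,n):
    if st[i,4]>100:
        x,y,w,h,_=st[i]; print(st[i]); print([plane(d,[(np.nonzero(l[r]==i)[0].mean(),r)],.085)[0].round(4).tolist() for r in(y+1,y+h-2)])
E
```

```text
t: 26.15
ee_pos: [0.5248, 0.3404, 0.0716]
eef_rot: [2.344, 2.091, -0.0]
wrist_force: [-7.9, -5.2, 16.6]
grip_width: 0.13
gripper_force: 72.7
t: 27.15
ee_pos: [0.5265, 0.3415, 0.2334]
eef_rot: [2.342, 2.09, 0.011]
wrist_force: [0.2, 0.5, 0.4]
grip_width: 0.35
gripper_force: 0.0
[0.5265 0.3415 0.2334] yaw -6.51032374894107 [-1.6414e+01 -1.4890e+00  1.5000e-02]
[ 314  107   13  165 2010]
[[0.533, 0.4178, 0.085], [0.5156, 0.2637, 0.085]]
```

View pics/w8.png

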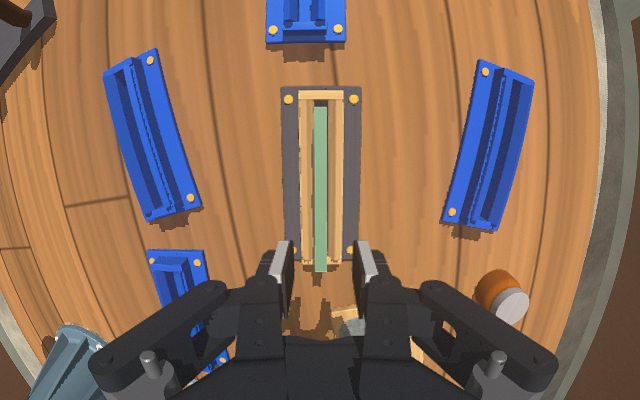

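The stone is seated: it met a hard stop at TCP z = 0.0716, and it stands straight in the slot at columns 314–327. Now the oil can, back to where I gripped it.

```bash
python3 -m creep '{"travel":[[-1,0,0],[-16.4,-1.5,0],[-16.4,-1.5,0],[-16.4,-1.5,0],[-16.4,-1.5,0],[-16.4,-1.5,0],[-16.4,-1.5,0],[-16.4,-1.5,0],[-16.4,-1.5,0],[-16.4,-1.5,0],[-16.4,-1.5,0],[-16.4,-1.5,0],[-16.4,-1.5,0],[-16.4,-1.5,0],[-16.4,-1.5,0],[-16.4,-1.5,0],[-16.4,-1.5,0],[-16.4,-1.5,0],[-16.4,-1.5,0]],"angular":[[0,0,-1],[0,0,-16.8],[0,0,-16.8],[0,0,-16.8],[0,0,-16.8],[0,0,-16.8],[0,0,-16.8],[0,0,-16.8],[0,0,-16.8],[0,0,-16.8],[0,0,-16.8],[0,0,-16.8],[0,0,-16.8],[0,0,-16.8],[0,0,-16.8],[0,0,-16.8],[0,0,-16.8],[0,0,-16.8],[0,0,-16.8]],"hand":[60,60,60,60,60,60,60,60,60,60,60,60,60,60,60,60,60,60,60]}'
python3 - <<'E'
from h import *
s=env.sense();M=R.from_rotvec(s['eef_rot']).as_matrix();print(M.round(3).tolist(),step([.3929,-.3041,.0451]))
d=grab('wrist','w9'); print(proj(d,[[.3929,-.3041,.057],[.4725,-.3148,.053],[.5527,-.3252,.087]]).round())
E
```

```text
t: 29.1
ee_pos: [0.3906, -0.3029, 0.2284]
eef_rot: [0.12, -3.139, -0.002]
wrist_force: [0.4, -0.5, -0.1]
grip_width: 0.703
gripper_force: 0.0
[[-0.997, -0.076, -0.001], [-0.076, 0.997, 0.001], [0.001, 0.001, -1.0]] [-0.057 -0.04   4.582]
[[320. 189.]
 [305. 259.]
 [290. 335.]]
```

View pics/w9.png

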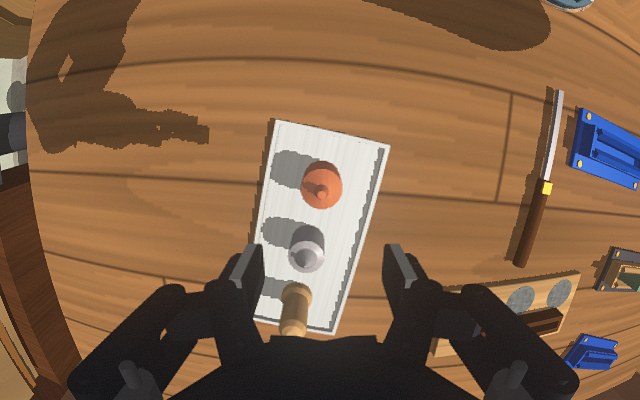

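All three stand upright in the tray: oil can (321,186), centre (306,252), mill (295,310).

```bash
python3 -m creep '{"travel":[[-0.05,-0.04,1],[-0.05,-0.04,2],[-0.05,-0.04,3],[-0.05,-0.04,3.8],[-0.05,-0.04,4.3],[-0.05,-0.04,4.55],[-0.05,-0.04,4.57],[-0.05,-0.04,4.57],[-0.05,-0.04,4.57],[-0.05,-0.04,4.57],[-0.05,-0.04,4.57],[-0.05,-0.04,4.57],[-0.05,-0.04,4.57]],"angular":[[0,0,0],[0,0,0],[0,0,0],[0,0,0],[0,0,0],[0,0,0],[0,0,0],[0,0,0],[0,0,0],[0,0,0],[0,0,0],[0,0,0],[0,0,0]],"hand":[60,60,60,60,60,60,60,60,36,36,36,36,36]}' 50
python3 - <<'E'
from h import *
print(step([.5518,.1142,.0521]))
E
```

```text
t: 30.45
ee_pos: [0.3935, -0.3068, 0.0479]
eef_rot: [-0.117, 3.137, -0.004]
wrist_force: [0.5, 1.2, 5.8]
grip_width: 0.477
gripper_force: 51.2
[-4.732 10.201 -0.119]
```

```bash
python3 -m creep '{"travel":[[0,0,-0.6],[0,0,-1.6],[0,0,-2.4],[-0.4,0.9,-2.4],[-0.9,2,-2.4],[-1.4,3.2,-2.4],[-2,4.3,-2.4],[-2.6,5.4,-2.4],[-3.2,6.5,-2.4],[-3.7,7.6,-2.4],[-4.2,8.7,-2.4],[-4.6,9.6,-2.4],[-4.73,10.2,-2.4],[-4.73,10.2,-2.2],[-4.73,10.2,-1.5],[-4.73,10.2,-0.8],[-4.73,10.2,-0.4],[-4.73,10.2,-0.3],[-4.73,10.2,-0.25],[-4.73,10.2,-0.25]],"angular":[[0,0,0],[0,0,0],[0,0,0],[0,0,0],[0,0,0],[0,0,0],[0,0,0],[0,0,0],[0,0,0],[0,0,0],[0,0,0],[0,0,0],[0,0,0],[0,0,0],[0,0,0],[0,0,0],[0,0,0],[0,0,0],[0,0,0],[0,0,0]],"hand":[36,36,36,36,36,36,36,36,36,36,36,36,36,36,36,36,36,36,36,36]}';  python3 -m creep '{"travel":[[0,0,0],[0,0,0],[0,0,0.02]],"angular":[[0,0,0],[0,0,0],[0,0,0]],"hand":[36,36,36]}'
python3 - <<'E'
from h import *
print(step([.5518,.1142,.0549]))
E
```

```text
t: 32.45
ee_pos: [0.5514, 0.1147, 0.057]
eef_rot: [-0.117, 3.138, -0.0]
wrist_force: [-0.8, -0.1, -1.2]
grip_width: 0.471
gripper_force: 51.1
t: 32.75
ee_pos: [0.5513, 0.1151, 0.0563]
eef_rot: [-0.117, 3.138, -0.0]
wrist_force: [0.2, 0.5, -1.4]
grip_width: 0.472
gripper_force: 51.1
[-0.01  -0.023  0.035]
```

Hanging about 1.5 mm up. Touch down and release, then go to the centre.

```bash
python3 -m creep '{"travel":[[0,-0.02,0.02],[0,-0.02,0.035],[0,-0.02,0.035]],"angular":[[0,0,0],[0,0,0],[0,0,0]],"hand":[36,36,36]}'; python3 -m creep '{"travel":[[0,0,0],[0,0,0],[0,0,0],[0,0,-0.6],[0,0,-1.6],[0,0,-2.5],[0.2,-0.9,-2.5],[0.5,-2,-2.5],[0.8,-3.2,-2.5],[1.1,-4.4,-2.5],[1.4,-5.6,-2.5],[1.7,-6.8,-2.5],[2,-8,-2.5],[2.4,-9.2,-2.5],[2.8,-10.1,-2.5],[2.8,-10.5,-2.5],[2.8,-10.5,-2.5],[2.8,-10.5,-2.5]],"angular":[[0,0,0],[0,0,0],[0,0,0],[0,0,0],[0,0,0],[0,0,0],[0,0,0],[0,0,0],[0,0,0],[0,0,0],[0,0,0],[0,0,0],[0,0,0],[0,0,0],[0,0,0],[0,0,0],[0,0,0],[0,0,0]],"hand":[60,60,60,60,60,60,60,60,60,60,60,60,60,60,60,60,60,60]}'
python3 - <<'E'
from h import *
print(step([.4725,-.3148,.0435]))
E
```

```text
t: 33.05
ee_pos: [0.5511, 0.1144, 0.055]
eef_rot: [-0.118, 3.139, -0.0]
wrist_force: [-2.0, 0.1, 5.8]
grip_width: 0.476
gripper_force: 52.0
t: 34.85
ee_pos: [0.4706, -0.3121, 0.1537]
eef_rot: [0.117, -3.139, -0.002]
wrist_force: [-0.1, -0.3, -0.1]
grip_width: 0.701
gripper_force: 0.0
[-0.043 -0.075  2.756]
```

```bash
python3 -m creep '{"travel":[[-0.04,-0.07,0.8],[-0.04,-0.07,1.6],[-0.04,-0.07,2.3],[-0.04,-0.07,2.65],[-0.04,-0.07,2.73],[-0.04,-0.07,2.73],[-0.04,-0.07,2.73],[-0.04,-0.07,2.73],[-0.04,-0.07,2.73],[-0.04,-0.07,2.73],[-0.04,-0.07,2.73]],"angular":[[0,0,0],[0,0,0],[0,0,0],[0,0,0],[0,0,0],[0,0,0],[0,0,0],[0,0,0],[0,0,0],[0,0,0],[0,0,0]],"hand":[60,60,60,60,60,60,34,34,34,34,34]}' 60
python3 - <<'E'
from h import *
s=env.sense();print(step([.5584,.0231,s['ee_pos'][2]+.007]))
E
```

```text
t: 35.95
ee_pos: [0.4735, -0.3164, 0.0469]
eef_rot: [-0.117, 3.137, -0.003]
wrist_force: [1.0, 1.6, 5.8]
grip_width: 0.448
gripper_force: 60.8
[-2.751  8.305 -0.187]
```

```bash
python3 -m creep '{"travel":[[0,0,-0.6],[0,0,-1.6],[0,0,-2.4],[-0.3,0.9,-2.4],[-0.7,2,-2.4],[-1.1,3.2,-2.4],[-1.5,4.4,-2.4],[-1.9,5.6,-2.4],[-2.3,6.8,-2.4],[-2.6,7.7,-2.4],[-2.75,8.28,-2.4],[-2.75,8.28,-2.4],[-2.75,8.28,-1.6],[-2.75,8.28,-0.9],[-2.75,8.28,-0.45],[-2.75,8.28,-0.3],[-2.75,8.28,-0.25],[-2.75,8.28,-0.25],[-2.75,8.28,-0.23]],"angular":[[0,0,0],[0,0,0],[0,0,0],[0,0,0],[0,0,0],[0,0,0],[0,0,0],[0,0,0],[0,0,0],[0,0,0],[0,0,0],[0,0,0],[0,0,0],[0,0,0],[0,0,0],[0,0,0],[0,0,0],[0,0,0],[0,0,0]],"hand":[34,34,34,34,34,34,34,34,34,34,34,34,34,34,34,34,34,34,34]}'; python3 -m creep '{"travel":[[0,0,0],[0,0,0.02],[0,0,0.02]],"angular":[[0,0,0],[0,0,0],[0,0,0]],"hand":[34,34,34]}'
python3 - <<'E'
from h import *
s=env.sense();print(step([.5584,.0231,.0539]))
E
```

```text
t: 37.85
ee_pos: [0.5584, 0.0225, 0.0555]
eef_rot: [-0.117, 3.137, -0.001]
wrist_force: [-0.4, -0.9, -2.8]
grip_width: 0.446
gripper_force: 61.4
t: 38.15
ee_pos: [0.5578, 0.0229, 0.054]
eef_rot: [-0.118, 3.138, -0.001]
wrist_force: [-0.6, -0.9, 0.3]
grip_width: 0.444
gripper_force: 61.7
[-0.015  0.005  0.002]
```

```bash
python3 -m creep '{"travel":[[0,0,0.01],[0,0,0.01],[0,0,0.01],[0,0,0.01],[0,0,-0.6],[0,0,-1.6],[0,0,-2.5],[0.1,-0.9,-2.5],[0.2,-2,-2.5],[0.3,-3.2,-2.5],[0.4,-4.4,-2.5],[0.5,-5.6,-2.5],[0.6,-6.8,-2.5],[0.7,-7.8,-2.5],[0.79,-8.4,-2.5],[0.79,-8.67,-2.5],[0.79,-8.67,-2.5],[0.79,-8.67,-2.5]],"angular":[[0,0,0],[0,0,0],[0,0,0],[0,0,0],[0,0,0],[0,0,0],[0,0,0],[0,0,0],[0,0,0],[0,0,0],[0,0,0],[0,0,0],[0,0,0],[0,0,0],[0,0,0],[0,0,0],[0,0,0],[0,0,0]],"hand":[34,60,60,60,60,60,60,60,60,60,60,60,60,60,60,60,60,60]}'
python3 - <<'E'
from h import *
print(step([.5527,-.3252,.0555]))
E
```

```text
t: 39.95
ee_pos: [0.5517, -0.324, 0.1529]
eef_rot: [0.118, -3.139, -0.002]
wrist_force: [0.2, 0.2, -0.7]
grip_width: 0.703
gripper_force: 0.0
[-0.024 -0.035  2.436]
```

```bash
python3 -m creep '{"travel":[[-0.02,-0.03,0.8],[-0.02,-0.03,1.6],[-0.02,-0.03,2.1],[-0.02,-0.03,2.4],[-0.02,-0.03,2.43],[-0.02,-0.03,2.43],[-0.02,-0.03,2.43],[-0.02,-0.03,2.43],[-0.02,-0.03,2.43],[-0.02,-0.03,2.43],[-0.02,-0.03,2.43]],"angular":[[0,0,0],[0,0,0],[0,0,0],[0,0,0],[0,0,0],[0,0,0],[0,0,0],[0,0,0],[0,0,0],[0,0,0],[0,0,0]],"hand":[60,60,60,60,60,60,25,25,25,25,25]}' 50
python3 - <<'E'
from h import *
s=env.sense();print(step([.5657,-.0664,s['ee_pos'][2]+.007]))
E
```

```text
t: 41.05
ee_pos: [0.5534, -0.3269, 0.0577]
eef_rot: [-0.117, 3.137, -0.002]
wrist_force: [-0.0, 1.7, 7.3]
grip_width: 0.36
gripper_force: 49.7
[-0.793  6.472 -0.183]
```

```bash
python3 -m creep '{"travel":[[0,0,-0.6],[0,0,-1.6],[0,0,-2.4],[-0.1,0.8,-2.4],[-0.3,2,-2.4],[-0.4,3.2,-2.4],[-0.6,4.4,-2.4],[-0.7,5.4,-2.4],[-0.79,6.1,-2.4],[-0.79,6.46,-2.4],[-0.79,6.46,-2.4],[-0.79,6.46,-1.6],[-0.79,6.46,-0.9],[-0.79,6.46,-0.45],[-0.79,6.46,-0.3],[-0.79,6.46,-0.25],[-0.79,6.46,-0.23],[-0.79,6.46,-0.23]],"angular":[[0,0,0],[0,0,0],[0,0,0],[0,0,0],[0,0,0],[0,0,0],[0,0,0],[0,0,0],[0,0,0],[0,0,0],[0,0,0],[0,0,0],[0,0,0],[0,0,0],[0,0,0],[0,0,0],[0,0,0],[0,0,0]],"hand":[25,25,25,25,25,25,25,25,25,25,25,25,25,25,25,25,25,25]}'; python3 -m creep '{"travel":[[0,0,0],[0,0,0.02],[0,0,0.02]],"angular":[[0,0,0],[0,0,0],[0,0,0]],"hand":[25,25,25]}'
python3 - <<'E'
from h import *
s=env.sense();print(step([.5657,-.0664,.0647]))
E
```

```text
t: 42.85
ee_pos: [0.5656, -0.067, 0.0664]
eef_rot: [-0.117, 3.138, -0.001]
wrist_force: [-0.2, -0.1, -1.7]
grip_width: 0.355
gripper_force: 49.9
t: 43.15
ee_pos: [0.5649, -0.0663, 0.0648]
eef_rot: [-0.118, 3.139, -0.0]
wrist_force: [0.0, 1.0, -1.7]
grip_width: 0.358
gripper_force: 49.9
[-0.019 -0.003  0.004]
```

```bash
python3 -m creep '{"travel":[[0,0,0.01],[0,0,0.02],[0,0,0.02]],"angular":[[0,0,0],[0,0,0],[0,0,0]],"hand":[25,25,25]}'; python3 -m creep '{"travel":[[0,0,0],[0,0,0],[0,0,0],[0,0,0],[0,0,-0.6],[0,0,-1.6],[0,0,-2.6],[0,0,-3.6],[0,0.8,-4.6],[0,1.8,-4.6],[0,2.6,-4.6],[0,2.6,-4.6],[0,2.6,-4.6],[0,2.6,-4.6],[0,2.6,-4.6]],"angular":[[0,0,0],[0,0,0],[0,0,0],[0,0,0],[0,0,0],[0,0,0],[0,0,0],[0,0,0],[0,0,0],[0,0,0],[0,0,0],[0,0,0],[0,0,0],[0,0,0],[0,0,0]],"hand":[60,60,60,60,60,60,60,60,60,60,60,60,60,60,60]}'
python3 - <<'E'
from h import *
a=grab('wrist'); t=grab('top')
cv2.imwrite('pics/end.png',np.vstack([a['frame'][:300],cv2.resize(t['frame'][100:250,180:520],(640,282),interpolation=cv2.INTER_CUBIC)])[:,:,::-1])
E
```

```text
t: 43.45
ee_pos: [0.5651, -0.0663, 0.0647]
eef_rot: [-0.118, 3.139, -0.0]
wrist_force: [-2.8, 0.7, 6.6]
grip_width: 0.356
gripper_force: 50.8
t: 44.95
ee_pos: [0.557, 0.0363, 0.2474]
eef_rot: [0.115, -3.139, 0.0]
wrist_force: [-0.0, 0.2, 0.5]
grip_width: 0.704
gripper_force: 0.0
```

View pics/end.png

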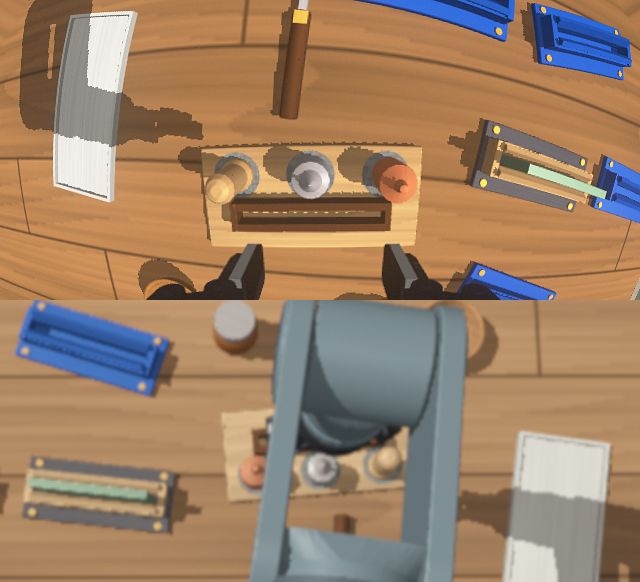

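The final view shows mill, centre and oil can upright on their own pads, in their old order, at wrist-panel (225,180), (310,178) and (397,180). The stone stands in the holder slot, the tray is empty, and the gripper is clear.

```bash
python3 -c "from rig import job; print(job.job_done())"
```

```text
the job is handed in; nothing more can be done
None
```

The job is handed in at 45 s: the stone is on edge at the bottom of the holder slot, and the oil can, mill and centre stand upright on their original pads, with the wax jar, bowl and gouge never touched.

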